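# Lock the drying tray in its stand

### The arm

A 6-joint arm with a two-finger parallel gripper is mounted at the origin on the work surface. World frame = base frame: x ahead of the robot, y to its left, z up, the work surface at z = 0. Lengths are in m, angles in rad, forces in N, time in s.
With the tool pointing down it reaches from about 0.35 to 0.975 m from the base axis. Payload 4.9 kg.
Tool frame: the origin (TCP) lies between the finger pads; the fingertips stand 19 mm ahead of it and the grasp point (between the pads) is the TCP; z points along the fingers, y is the direction in which the jaws open and shut (so a half turn about z gives the same grasp; the last joint's range is limited). The gripper opens to 85 mm and grips with 20 to 120 N. Pads are 22 mm wide; open, the fingers measure 114 mm over their backs; the gripper's body (76 mm by 85 mm) begins 54 mm behind the grasp point. The pads swing forward as they close: fully open they stand 13 mm farther back than shut.
Start: joints at [1.088, 0.053, 1.613, -0, 1.476, -0.119], TCP at [0.222, 0.584, 0.25] pointing down, gripper open.
Joint ranges: [-3.01, 3.01], [-1.01, 2.22], [0.06, 2.58], [-1.02, 4.17], [0.09, 2.62], [-3.14, 3.14]. Speed limits (rad/s): [2.57, 2.57, 3.14, 3.14, 3.14, 3.14].

### API

Orientations are given as a unit quaternion [w, x, y, z].
In Python, from plant import state, grab_frame, calibration, job_done gives the robot as it stands. The module is installed in compiled form; this text tells all that it offers.
- The arm moves only by the tool servo_tool, never from a script. Its argument "deltas" is a list that holds one entry, the list of rows, each a list of 5 numbers: the finger opening in mm, from 0 to 85.4, then the shift along the world's x, y, z in mm, then the turn about the world's z in units of 6 degrees (1.0 is 6 degrees). A call has 1 to 5 rows; each row is the pose to reach, as a shift and turn from the pose commanded when the call began; what a row does not reach only later rows make up. A row lasts 1/8 s, in which the tool goes at most 62.5 mm and 10.7 degrees, less where a joint would pass 70% of its speed; a pose out of reach is approached as far as the arm can. A call with a gripper value outside its range is refused whole. The fingers move at their own pace and stop on an object; the grip force is fixed at half the most. Time passes only in rows, so rows that repeat a pose let the fingers close. It gives the time, the measured TCP pose, the force and the opening at its end, in the units of the state.
- state(): the state, without advancing time (a new reading comes with each control period).
- grab_frame(name): name is "side" or "top"; returns the picture (420x560x3 uint8, red, green, blue); there is no depth.
- calibration(name): a dict with "intrinsics" (3x3 intrinsics, pixels), "world_from_camera" (4x4, takes a point from camera to world coordinates). Camera axes: x right, y down, z forward; pixel columns grow to the right and rows downward; lengths in m; the calibration is good to about 2 mm. A picture is of the moment at which its call begins. calibration takes no time and is no camera call.
- job_done(): hands the job in, once; it reports no verdict.
The state is a dict: "time": time; "joint_pos": joint angles; "joint_vel": joint speeds; "joint_efforts": joint torques, N m; "tool_pos": TCP position; "tool_rot": TCP orientation; "contact_force": force on the tool from outside, world axes, zero at the start; "ft_torque": the same for the moment, N m; "gripper_width": opening from 0.0 (shut) to 1.0 (fully open).
Only numpy, scipy, OpenCV 4.12 (cv2) and the standard library are available. Lean on these libraries where they do the work, as an engineer would, in place of code of your own. Each camera call takes 0.05 s, during which the arm holds its last target.

### The job

Lock the flower-drying tray in its stand: with your fingertips, turn the blue slotted disc by its white pegs until its slot lines up with the steel bar, then push the bar by its orange block through the slot until it is fully home in the dark keeper on the other side. Only push: do not lift the bar, and leave everything else on the bench where it stands. Finish with the hand clear.

Things in the scene. Friction and masses are not known exactly. Their poses are not given: they have to be found in the camera images.
- stand: Fixed plywood board, 380 x 440 mm, 12 mm thick, carrying disc, bar guide, keeper and tray. Place and yaw vary. Origin: on the table surface under the disc's turning axis. Its y axis is the way the bar is pushed, z up; on its +x side is the pine tray (rim 57 mm above the table, from x = +80 mm on). An aluminium strip 30 mm wide, top 16 mm above the table, carries the bar along x = 0.
- guide (a point): Middle of the bar guide, 16 mm above the table, 68 mm from the disc's axis towards the stand's -y. Two aluminium cheeks 15 mm apart, 53 mm long, top 32 mm above the table.
- keeper (a point): Centre of the keeper's end wall face, where the bar's nose stops: 65.5 mm from the disc's axis towards the stand's +y, 23 mm above the table. The keeper, of dark steel, is an open-topped pocket 17 mm wide and 23 mm deep along the bar, top 32 mm above the table.
- disc_axis (a point): Point on the blue disc's vertical turning axis, level with its top face, 32 mm above the table; axes as the stand's. Disc radius 36 mm; an open-topped slot 18 mm wide runs right across its middle (floor 15 mm above the table). Two white upright pegs, 12 mm in diameter, top 60 mm above the table, stand 26 mm from the axis on opposite sides, on the line at right angles to the slot.
- disc (a joint): Disc angle, rad, growing anticlockwise seen from above. At 0, and equally at 3.142, the slot lies along the bar. At angle a the pegs stand in directions a and a + 3.142 from the stand's +x axis. Starts at 0.5 to 2.64, stops at -0.3 and 3.44: turn the shorter way. Stays where left; friction 0.1 N m (4 N at a peg). The bar passes within 0.08 rad; its pointed nose centres the disc from 0.15 rad off.
- bar: Loose steel bar, 12 mm wide, 14 mm high, 192 mm long, about 0.4 kg, lying in the guide. Origin: the tip of its pointed nose, on the underside; it runs from there to its own -y, and +y is the way to push. At the start the nose is 9 to 29 mm short of the disc's rim; fully home it touches the keeper's end wall. Some 2 to 5 N slide it.
- push_face (a point): Centre of the flat rear face of the orange push block at the bar's tail, 192 mm behind the nose tip and 17 mm above the bar's underside (33 mm above the table). The block is 30 mm wide, 22 mm long along the bar and 34 mm high (top 50 mm above the table). Push it low down, along the bar's +y, and stop at the keeper: driven on hard against a stop, the loose bar's tail rears up.
- cup: White ceramic cup, 68 mm wide, 65 mm high, on the bench near the stand's robot side; origin at the centre of its underside. Leave alone.
- weight: Brass weight, 36 mm wide, 52 mm high, on the bench near the stand's robot side; origin at the centre of its underside. Leave alone.
- sample_jar: Small glass jar with green lid, 52 mm wide, 65 mm high, standing in the tray among the flowers; origin at the centre of its underside. Leave alone.
- tea_tin: Green tin, 72 mm wide, 110 mm high; origin at the centre of its underside. Leave alone.
- jar: Amber glass jar with steel lid, 70 mm wide, 100 mm high; origin at the centre of its underside. Leave alone.
- brush: Hand brush lying on the bench; origin on its underside. Leave alone.
- meter: Grey hand-held moisture meter, 120 x 58 x 26 mm, lying on the bench; origin at the centre of its underside. Leave alone.
Not all that is in view belongs to the job. There is more than one size of the bar; the one meant has the size given above.

How it is judged:
On the way, in this order (a step that is already met when the one before it is completed fails the run):
1. the disc's slot is lined up with the bar while the bar is still on its near side ((value of joint disc between -0.15 and 0.15 rad or value of joint disc between 2.9916 and 3.2916 rad) and y of bar in the frame of stand below -0.02 m), for 0.2 s.
2. the bar is pushed through the slot and home in the keeper (y of bar in the frame of stand above 0.057 m and x of bar in the frame of stand between -0.008 and 0.008 m and z of bar in the frame of stand below 0.022 m and angle between the y axis of bar and the y axis of stand, either way round below 0.12 rad and angle between bar's own z axis and vertical below 0.12 rad and (value of joint disc between -0.15 and 0.15 rad or value of joint disc between 2.9916 and 3.2916 rad)), for 0.2 s.
At the end, for the whole second after the job is handed in: The bar lies level through the disc's slot with its nose in the keeper, within 8 mm of the end wall and resting on its floor; the disc's slot is within 0.15 rad of the bar; everything is at rest (all of step 2 and linear speed of bar below 0.01 m/s and velocity of joint disc between -0.05 and 0.05 rad/s); the robot touches nothing.
It fails at once if the locking bar is lifted out of its guide or tipped up (z of bar in the frame of stand above 0.036 m or z of push_face in the frame of stand above 0.053 m or angle between bar's own z axis and vertical above 0.25 rad).
It fails at once if one of the seven other loose things is shifted by more than 30 mm, lifted or knocked over (distance of any of cup, weight, sample_jar, tea_tin, jar, brush, meter from where it was at the start of the episode above 0.03 m or angle between any of cup, weight, sample_jar, tea_tin, jar, meter's own z axis and vertical above 0.5 rad).
It also fails if it takes over 58 s, if anything falls off the work surface, if the arm or the gripper's body presses on something with over 40 N, if the wrist force passes 120 N, or if a joint passes its speed limit or range.

## Working session

There is one attempt and no reset: what is moved stays moved. The work goes in short steps, Python scripts to look and compute and a tool call to move; the robot and the scene stay as the last step left them, time stands still between calls to the robot, and variables do not carry over. Pictures are saved under pics/ and viewed, and the job is handed in when it is done.

Besides the shell and the picture viewer there is one more tool, called by a JSON object that holds its "method" and its "body", one argument or row to a line. servo_tool: Moves the arm, as the interface text tells. Its arguments: {"type":"object","properties":{"deltas":{"type":"array","items":{"type":"array","items":{"type":"array","items":{"type":"number"}}}}},"required":["deltas"]}

```bash
mkdir -p pics; python3 - <<'E'
from plant import *
import cv2
for n in ("side","top"):
    cv2.imwrite(f"pics/{n}0.png",grab_frame(n)[:,:,::-1]); c=calibration(n); print(n,c["intrinsics"],c["world_from_camera"])
print(state())
E
```

```text
side [[384.35067026   0.         276.28798423]
 [  0.         384.35067026 207.19815869]
 [  0.           0.           1.        ]] [[ 0.83073133 -0.40020163  0.386942    0.016312  ]
 [-0.55667178 -0.59898088  0.57562004 -0.6502476 ]
 [ 0.00140678 -0.6935853  -0.72037314  0.89379302]
 [ 0.          0.          0.          1.        ]]
top [[517.5327022    0.         281.25187598]
 [  0.         517.5327022  208.3719493 ]
 [  0.           0.           1.        ]] [[ 2.31120882e-02 -9.85203842e-01  1.69821143e-01  1.86666271e-01]
 [-9.99717780e-01 -2.18422525e-02  9.34214926e-03 -1.56459036e-03]
 [-5.49464506e-03 -1.69989133e-01 -9.85430618e-01  1.57749817e+00]
 [ 0.00000000e+00  0.00000000e+00  0.00000000e+00  1.00000000e+00]]
{'time': 0.1, 'joint_pos': array([ 1.08801027e+00,  5.33035755e-02,  1.61414731e+00,  1.31302166e-05,
        1.47601061e+00, -1.19003295e-01]), 'joint_vel': array([ 0.00060343, -0.00345718, -0.00257717, -0.00212221,  0.00066904,
       -0.00015332]), 'joint_efforts': array([-4.82281339e-04, -3.94905210e+01, -3.71363175e+01, -1.22148722e-04,
        3.95400086e-03, -6.83855234e-06]), 'tool_pos': array([0.22213453, 0.58362924, 0.24918364]), 'tool_rot': array([-2.83181026e-04,  1.80890613e-01,  9.83502777e-01, -8.90504618e-04]), 'contact_force': array([-0.1777133 , -0.23035005,  0.34480149]), 'ft_torque': array([ 0.00548323, -0.03000991, -0.02201657]), 'gripper_width': 0.9977909463659779}
```

View pics/side0.png

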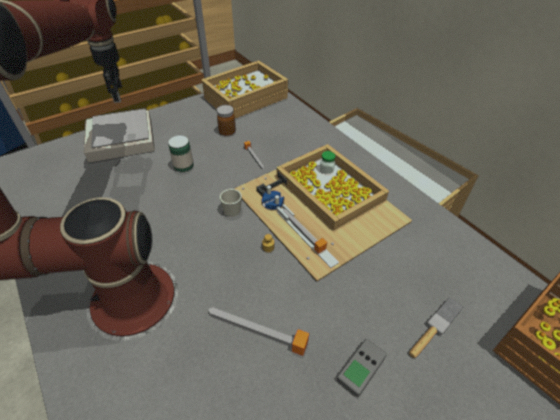

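View pics/top0.png

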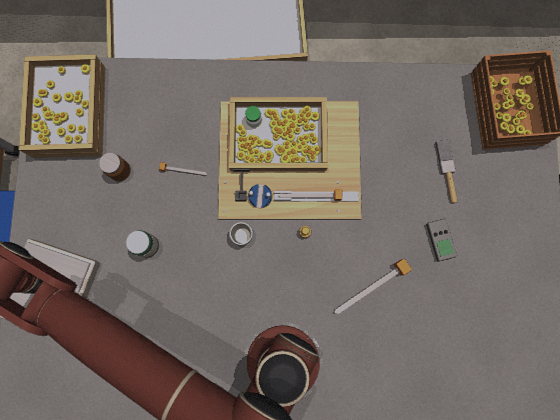

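```bash
cat > h.py <<'E'
import numpy as np, cv2
from plant import *
def ray(n,px,z):
    c=calibration(n);K=c["intrinsics"];T=c["world_from_camera"]
    d=T[:3,:3]@np.linalg.inv(K)@np.array([px[0],px[1],1.]);o=T[:3,3]
    return o+d*(z-o[2])/d[2]
def proj(n,p):
    c=calibration(n);K=c["intrinsics"];T=np.linalg.inv(c["world_from_camera"])
    q=K@(T[:3,:3]@np.array(p)+T[:3,3]);return q[:2]/q[2]
E
python3 - <<'E'
import cv2,numpy as np
from h import *
t=cv2.imread("pics/top0.png"); s=cv2.imread("pics/side0.png")
a=cv2.resize(t[170:250,215:365],None,fx=5,fy=5,interpolation=cv2.INTER_CUBIC)
b=cv2.resize(s[170:275,220:350],None,fx=5,fy=5,interpolation=cv2.INTER_CUBIC)
cv2.imwrite("pics/tz.png",a);cv2.imwrite("pics/sz.png",b)
hsv=cv2.cvtColor(t,cv2.COLOR_BGR2HSV)
def m(lo,hi,roi):
    k=cv2.inRange(hsv,lo,hi);z=np.zeros_like(k);x0,y0,x1,y1=roi;z[y0:y1,x0:x1]=k[y0:y1,x0:x1];return z
bl=m((100,100,40),(130,255,255),(235,170,290,215)); og=m((8,150,100),(18,255,255),(325,183,350,207))
for nm,k,z in(("disc",bl,.032),("block",og,.05)):
    ys,xs=np.nonzero(k);print(nm,len(xs),xs.min(),xs.max(),ys.min(),ys.max())
    if nm=="disc":
        pts=np.stack([xs,ys],1).astype(np.float32);(c,r)=cv2.minEnclosingCircle(pts);print(c,r,ray("top",c,z))
    else:
        c=(xs.mean(),ys.mean());print(c,ray("top",c,z),ray("top",(xs.max()+.5,c[1]),z),ray("top",(xs.min()-.5,c[1]),z))
wb=m((15,60,100),(28,160,255),(210,90,370,230));
E
```

```text
disc 222 249 270 185 206
(259.8147277832031, 195.27688598632812) 11.511037826538086 [0.49200328 0.07927094 0.032     ]
block 20 335 340 190 198
(np.float64(336.35), np.float64(192.6)) [ 0.50172653 -0.15173189  0.05      ] [ 0.50200099 -0.16420912  0.05      ] [ 0.50160417 -0.1461694   0.05      ]
```

View pics/tz.png

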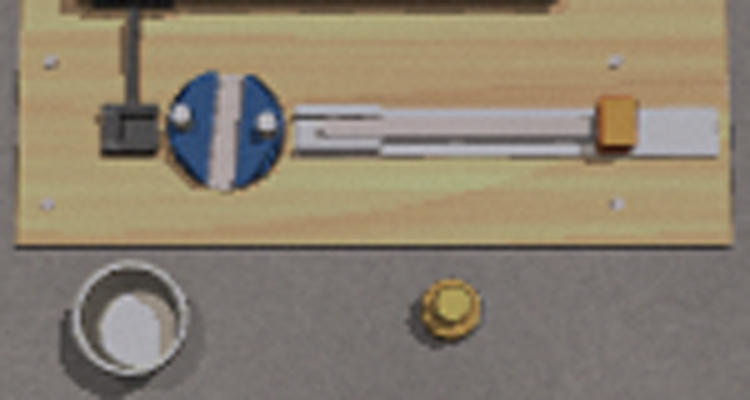

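View pics/sz.png

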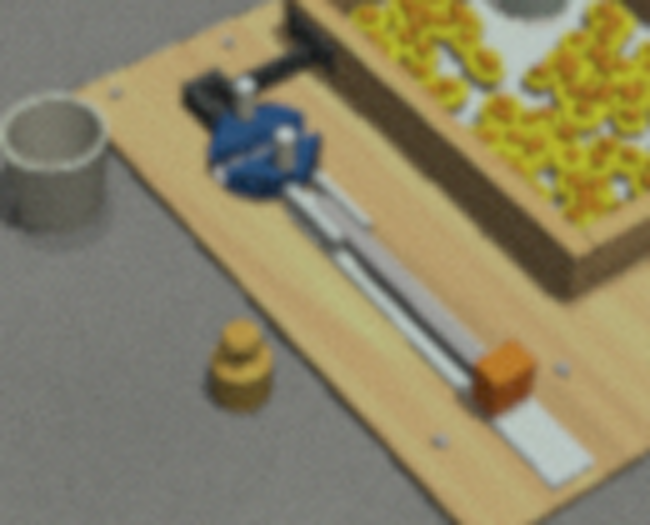

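```bash
python3 - <<'E'
from h import *
u=lambda x,y:((x+.5)/5-.5+215,(y+.5)/5-.5+170)
P=lambda n,x,y,z:print(n,np.round(ray("top",u(x,y),z),4))
P("edgeL",17,246,.012);P("edgeR",732,244,.012)
P("disc",225,131,.032);P("peg L",181,114,.06);P("peg R",266,121,.06)
P("slot top",231,73,.015);P("slot bot",221,188,.015)
P("keeper",130,131,.032);P("strip R end",718,133,.016);P("strip Rtop",718,110,.016);P("strip Rbot",718,157,.016)
P("blk rear",638,122,.05);P("blk front",598,122,.05);P("blk mid",617,122,.05)
P("nose",317,133,.03)
P("guide end",381,130,.032);P("guide start",293,130,.032)
P("cup",131,320,.065);P("weight",452,300,.052);P("tray",400,10,.057)
v=lambda x,y:((x+.5)/5-.5+220,(y+.5)/5-.5+170)
Q=lambda n,x,y,z:print("S",n,np.round(ray("side",v(x,y),z),4))
Q("pegA",245,85,.06);Q("pegB",285,134,.06);Q("blkrear top mid",519,360,.05);
Q("strip end",575,475,.016)
E
```

```text
edgeL [0.4198 0.2061 0.012 ]
edgeR [ 0.4308 -0.2312  0.012 ]
disc [0.4904 0.0799 0.032 ]
peg L [0.4946 0.105  0.06  ]
peg R [0.4915 0.0541 0.06  ]
slot top [0.5303 0.0782 0.015 ]
slot bot [0.4581 0.0821 0.015 ]
keeper [0.4891 0.1377 0.032 ]
strip R end [ 0.4989 -0.2222  0.016 ]
strip Rtop [ 0.5134 -0.2222  0.016 ]
strip Rbot [ 0.4839 -0.2222  0.016 ]
blk rear [ 0.4978 -0.1693  0.05  ]
blk front [ 0.4973 -0.1453  0.05  ]
blk mid [ 0.4975 -0.1567  0.05  ]
nose [0.4908 0.0239 0.03  ]
guide end [ 0.4931 -0.0151  0.032 ]
guide start [0.4919 0.0385 0.032 ]
cup [0.3694 0.13   0.065 ]
weight [ 0.3872 -0.0591  0.052 ]
tray [ 0.5622 -0.0248  0.057 ]
S pegA [0.4944 0.105  0.06  ]
S pegB [0.4908 0.054  0.06  ]
S blkrear top mid [ 0.5049 -0.1608  0.05  ]
S strip end [ 0.4993 -0.2222  0.016 ]
```

{"method": "servo_tool", "body": {
  "deltas": [
    [[40, 27, -50, 0, 1.4], [40, 54, -100, 0, 2.8], [40, 81, -150, 0, 4.2], [40, 108, -200, 0, 5.6], [40, 135, -250, 0, 7]]
  ]
}}

```text
time: 0.72
tool_pos: [0.3577, 0.3323, 0.2499]
tool_rot: [-0.0, -0.186, 0.983, -0.0]
contact_force: [0.5, 0.1, 0.2]
gripper_width: 0.472
```

{"method": "servo_tool", "body": {
  "deltas": [
    [[36, 27, -50, 0, 1.4], [36, 54, -100, 0, 2.8], [36, 81, -150, 0, 4.2], [36, 108, -200, 0, 5.6], [36, 135, -254, 0, 7]]
  ]
}}

```text
time: 1.35
tool_pos: [0.4927, 0.0784, 0.25]
tool_rot: [0.0, -0.526, 0.851, 0.0]
contact_force: [0.1, 0.5, -0.2]
gripper_width: 0.422
```

{"method": "servo_tool", "body": {
  "deltas": [
    [[36, 0, 0, -40, 0], [36, 0, 0, -80, 0], [36, 0, 0, -100, 0], [36, 0, 0, -100, 0]]
  ]
}}

```text
time: 1.85
tool_pos: [0.4906, 0.08, 0.1477]
tool_rot: [-0.002, -0.524, 0.852, 0.001]
contact_force: [-0.2, 0.1, 0.3]
gripper_width: 0.426
```

```bash
cat > look.py <<'E'
import sys
from h import *
i=sys.argv[1]
s=state();q=s["tool_rot"]
from scipy.spatial.transform import Rotation as R
M=R.from_quat([q[1],q[2],q[3],q[0]]).as_matrix()
print(s["time"],s["tool_pos"],"jaw",np.arctan2(M[1,1],M[0,1]),"z",M[:,2],s["contact_force"],s["gripper_width"],s["joint_pos"])
t=grab_frame("top")[:,:,::-1];d=grab_frame("side")[:,:,::-1]
a=cv2.resize(t[165:255,215:365],None,fx=4,fy=4,interpolation=cv2.INTER_CUBIC)
b=cv2.resize(d[165:275,215:365],None,fx=4,fy=4,interpolation=cv2.INTER_CUBIC)
v=np.vstack([a[:260],b[:340]]);cv2.imwrite(f"pics/v{i}.png",v)
E
python3 look.py 1
```

```text
1.85 [0.49055688 0.0799774  0.14772017] jaw 2.67291570177181 z [-5.34571223e-03 -6.75527301e-05 -9.99985709e-01] [-0.23081351  0.05702965  0.2773226 ] 0.426362084560308 [ 1.17686632e-02 -1.68626605e-01  2.00094369e+00 -4.79406539e-06
  1.31462174e+00 -2.66115168e+00]
```

View pics/v1.png

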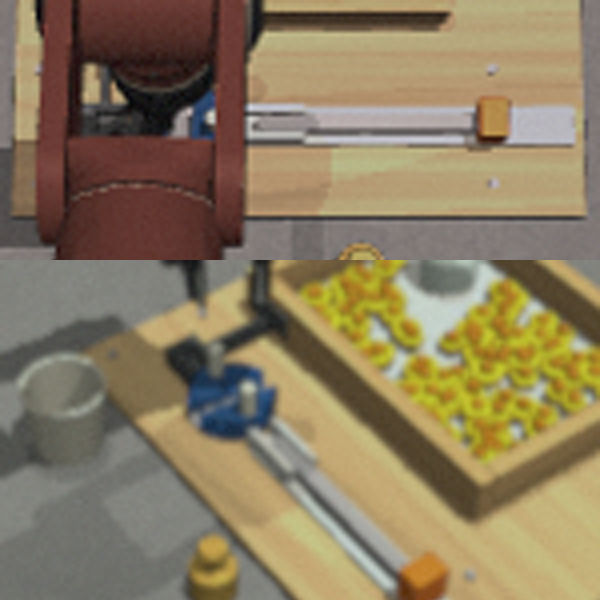

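Side view: the disc is unobstructed (235,400 in the picture), its pegs at (215,360) and (248,395), and the fingertips hang above at (203,310). I'll descend and check.

{"method": "servo_tool", "body": {
  "deltas": [
    [[36, 0, 0, -30, 0], [36, 0, 0, -60, 0], [36, 0, 0, -80, 0], [36, 0, 0, -91, 0], [36, 0, 0, -91, 0]]
  ]
}}

```text
time: 2.58
tool_pos: [0.4927, 0.0802, 0.0597]
tool_rot: [0.0, -0.524, 0.852, -0.0]
contact_force: [0.4, 0.2, -0.1]
gripper_width: 0.421
```

```bash
python3 look.py 2
```

```text
2.575 [0.49268253 0.08015218 0.05971962] jaw 2.673226416754644 z [ 3.05657234e-04 -7.29048095e-06 -9.99999953e-01] [ 0.44762944  0.24876391 -0.10493836] 0.4207938020432726 [ 1.20754154e-02 -4.52247609e-02  2.05090164e+00 -1.21095054e-05
  1.13561023e+00 -2.66114592e+00]
```

View pics/v2.png

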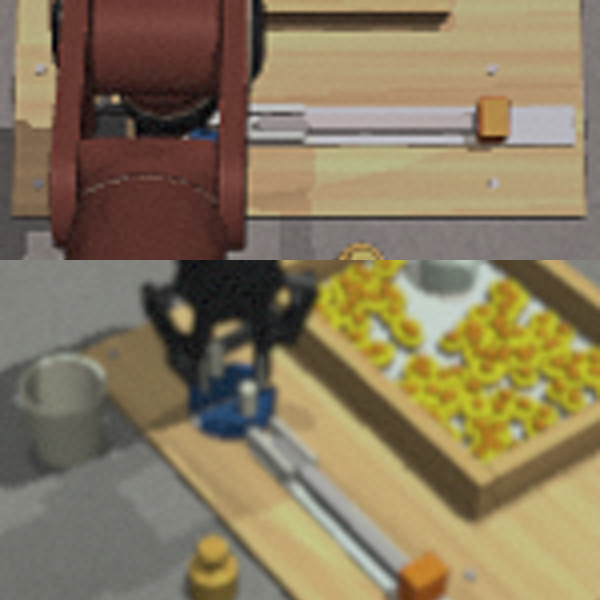

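The side view shows the two fingers standing between the pegs, one on each side, and the force is near zero. Now I'll turn clockwise.

{"method": "servo_tool", "body": {
  "deltas": [
    [[36, 0, 0, 0, -1.2], [36, 0, 0, 0, -2.4], [36, 0, 0, 0, -3.6], [36, 0, 0, 0, -4.8], [36, 0, 0, 0, -6]]
  ]
}}

```text
time: 3.3
tool_pos: [0.4941, 0.0802, 0.061]
tool_rot: [0.002, -0.233, 0.972, -0.0]
contact_force: [3.0, 0.3, -1.7]
gripper_width: 0.42
```

{"method": "servo_tool", "body": {
  "deltas": [
    [[36, 0, 0, 0, -1.2], [36, 0, 0, 0, -2.4], [36, 0, 0, 0, -3.6], [36, 0, 0, 0, -4.8], [36, 0, 0, 0, -6]]
  ]
}}

```text
time: 3.92
tool_pos: [0.4941, 0.0802, 0.061]
tool_rot: [0.002, 0.079, 0.997, 0.0]
contact_force: [2.1, 0.6, -1.4]
gripper_width: 0.425
```

```bash
python3 look.py 3
```

```text
3.925 [0.49405611 0.08020023 0.06102079] jaw 1.4127370128896435 z [ 4.31090773e-03  1.43376945e-04 -9.99990698e-01] [ 2.05241182  0.6239667  -1.35389924] 0.42533938156695505 [ 1.20851452e-02 -4.65257067e-02  2.04962258e+00  1.00718260e-04
  1.13418344e+00 -1.40069253e+00]
```

View pics/v3.png

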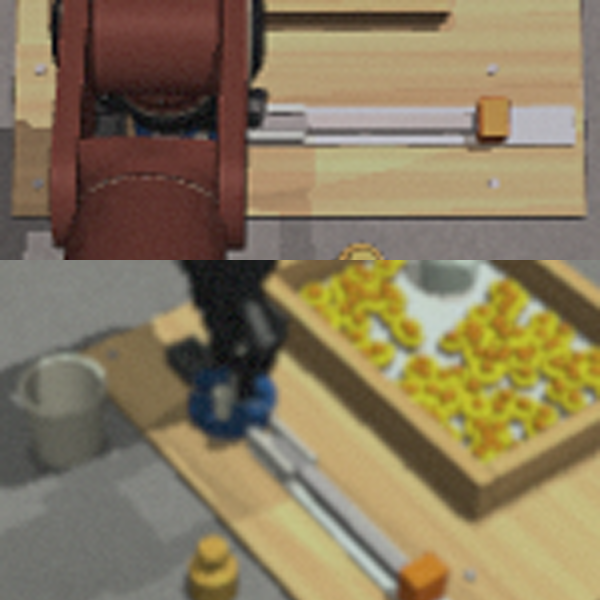

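The disc is turning: a peg now shows at (222,405). I'll continue.

{"method": "servo_tool", "body": {
  "deltas": [
    [[36, 0, 0, 0, -1.2], [36, 0, 0, 0, -2.4], [36, 0, 0, 0, -3.6], [36, 0, 0, 0, -4.8], [36, 0, 0, 0, -5.5]]
  ]
}}

```text
time: 4.65
tool_pos: [0.4939, 0.0802, 0.0609]
tool_rot: [0.002, 0.357, 0.934, 0.001]
contact_force: [1.4, 0.6, 1.2]
gripper_width: 0.426
```

```bash
python3 look.py 4
```

```text
4.65 [0.49391109 0.08017751 0.06094771] jaw 0.8405886048980535 z [ 3.69068004e-03  1.30906662e-04 -9.99993181e-01] [1.44150216 0.62624034 1.18201608] 0.42577233777863277 [ 1.20453323e-02 -4.63763206e-02  2.04961997e+00  9.53704663e-05
  1.13465701e+00 -8.28579995e-01]
```

View pics/v4.png

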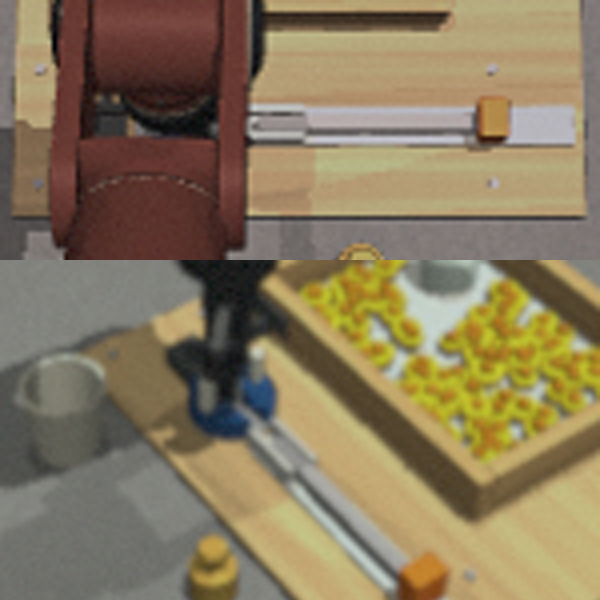

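```bash
python3 - <<'E'
from h import *
v=lambda x,y:((x+.5)/4-.5+215,(y-260+.5)/4-.5+165)
# sanity: pegs in v1 at (215,347),(248,385)
for a,b in (((216,345),(248,384)),((205,379),(257,349))):
    A=ray("side",v(*a),.06);B=ray("side",v(*b),.06);d=B-A
    print(A,B,np.hypot(*d[:2]),np.arctan2(d[1],d[0])-.025, (A+B)/2)
E
```

```text
[0.49632573 0.10777041 0.06      ] [0.49278158 0.05681185 0.06      ] 0.05108165699969785 -1.6652340598041524 [0.49455366 0.08229113 0.06      ]
[0.46806828 0.08000692 0.06      ] [0.52083345 0.08580583 0.06      ] 0.05308286361138834 0.08446103279466838 [0.49445086 0.08290637 0.06      ]
```

{"method": "servo_tool", "body": {
  "deltas": [
    [[36, 0, 0, 0, -0.8], [36, 0, 0, 0, -0.8], [36, 0, 0, 0, -0.8]]
  ]
}}

```text
time: 5.12
tool_pos: [0.4932, 0.0798, 0.0601]
tool_rot: [0.001, 0.395, 0.919, 0.0]
contact_force: [3.0, -1.6, 2.7]
gripper_width: 0.421
```

{"method": "servo_tool", "body": {
  "deltas": [
    [[36, 0, 0, 0, 0.4], [36, 0, 0, 30, 0.4], [36, 0, 0, 80, 0.4], [36, 0, 0, 90, 0.4]]
  ]
}}

```text
time: 5.62
tool_pos: [0.4939, 0.0803, 0.1527]
tool_rot: [0.002, 0.376, 0.927, 0.001]
contact_force: [0.3, 0.6, -0.9]
gripper_width: 0.421
```

{"method": "servo_tool", "body": {
  "deltas": [
    [[0, 1, -50, 0, -1.4], [0, 2, -110, 0, -2.8], [0, 4, -170, 0, -4.2], [0, 6, -230, 0, -5.6], [0, 6, -280, 0, -7.4]]
  ]
}}

```text
time: 6.25
tool_pos: [0.4971, -0.2014, 0.1477]
tool_rot: [-0.002, 0.7, 0.714, -0.0]
contact_force: [0.5, 0.2, 0.2]
gripper_width: 0.001
```

```bash
python3 look.py 5
```

```text
6.25 [ 0.49710907 -0.20142773  0.14769711] jaw 0.0189109498736143 z [-0.00258553  0.00188917 -0.99999487] [0.48156058 0.2410786  0.17171768] 0.0005958135044928402 [-5.23930372e-01 -7.07626001e-02  1.91195864e+00  3.54838317e-04
  1.30358047e+00 -5.42933091e-01]
```

View pics/v5.png

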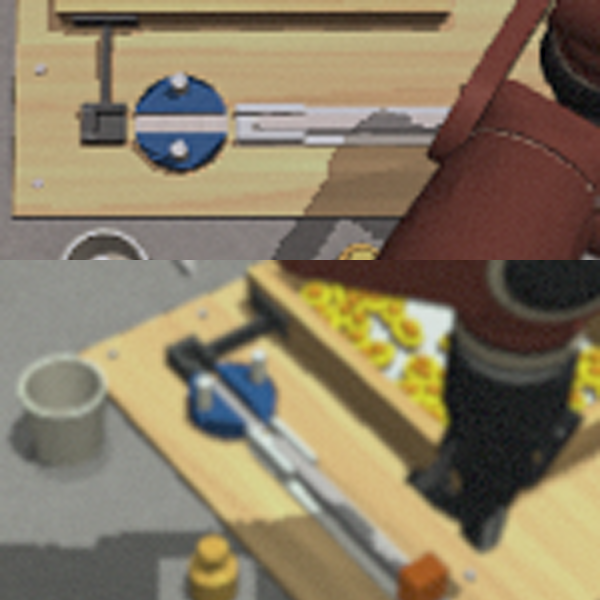

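```bash
python3 - <<'E'
from h import *
u=lambda x,y:((x+.5)/4-.5+215,(y+.5)/4-.5+165)
v=lambda x,y:((x+.5)/4-.5+215,(y-260+.5)/4-.5+165)
A=ray("top",u(179,148),.06);B=ray("top",u(179,80),.06);d=B-A;print(A,B,np.arctan2(d[1],d[0])-.025)
A=ray("top",u(136,124),.015);B=ray("top",u(226,124.5),.015);d=A-B;print("slot",A,B,np.arctan2(d[1],d[0])-1.571-.025)
A=ray("side",v(205,380),.06);B=ray("side",v(259,354),.06);d=B-A;print(A,B,np.arctan2(d[1],d[0])-.025)
E
```

```text
[0.46715073 0.07853615 0.06      ] [0.51899824 0.08010771 0.06      ] 0.005301926805643568
slot [0.49351167 0.1145685  0.015     ] [0.49464532 0.04531293 0.015     ] -0.008836106803530176
[0.4674651  0.07906916 0.06      ] [0.51890723 0.08013913 0.06      ] -0.004203480043881935
```

Disc is within about 0.01 rad of alignment (top and side views agree). Next I'll descend behind the block.

{"method": "servo_tool", "body": {
  "deltas": [
    [[0, 0, -6, -40, 0], [0, 0, -6, -75, 0], [0, 0, -6, -95, 0], [0, 0, -6, -106, 0], [0, 0, -6, -106, 0]]
  ]
}}

```text
time: 6.98
tool_pos: [0.4975, -0.2049, 0.0421]
tool_rot: [-0.001, 0.698, 0.716, -0.0]
contact_force: [-1.1, 0.3, 0.2]
gripper_width: 0.0
```

```bash
python3 look.py 6
```

```text
6.975 [ 0.49754397 -0.20487885  0.04212279] jaw 0.025966732258781877 z [-0.00239544  0.00161023 -0.99999583] [-1.05418958  0.26885723  0.23260579] 0.00043215469484213513 [-5.29048643e-01  7.63631642e-02  1.96243077e+00  2.02607532e-04
  1.10567940e+00 -5.55104545e-01]
```

View pics/v6.png

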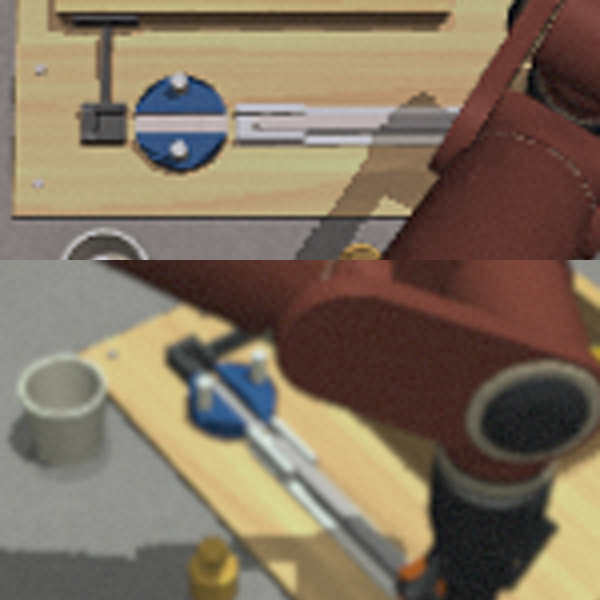

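{"method": "servo_tool", "body": {
  "deltas": [
    [[0, 0, 6, 0, 0], [0, 0, 12, 0, 0], [0, 0, 18, 0, 0], [0, 0, 24, 0, 0], [0, 0, 30, 0, 0]]
  ]
}}

```text
time: 7.7
tool_pos: [0.4985, -0.1759, 0.0434]
tool_rot: [0.001, 0.698, 0.716, -0.0]
contact_force: [-0.1, -2.3, -0.3]
gripper_width: 0.002
```

{"method": "servo_tool", "body": {
  "deltas": [
    [[0, 0, 6, 0, 0], [0, 0, 12, 0, 0], [0, 0, 18, 0, 0], [0, 0, 24, 0, 0], [0, -1, 30, 0, 0]]
  ]
}}

```text
time: 8.32
tool_pos: [0.4975, -0.1456, 0.0434]
tool_rot: [0.0, 0.698, 0.716, 0.0]
contact_force: [-0.2, -3.6, -0.4]
gripper_width: 0.004
```

```bash
python3 look.py 7
```

```text
8.325 [ 0.49748425 -0.14560836  0.04341097] jaw 0.024739397088113027 z [ 2.64533492e-04 -2.31166723e-04 -9.99999938e-01] [-0.15279313 -3.64577887 -0.42035271] 0.003799733037468561 [-4.28323825e-01  2.72933297e-02  2.01109076e+00 -1.12504262e-04
  1.10287191e+00 -4.53012465e-01]
```

View pics/v7.png

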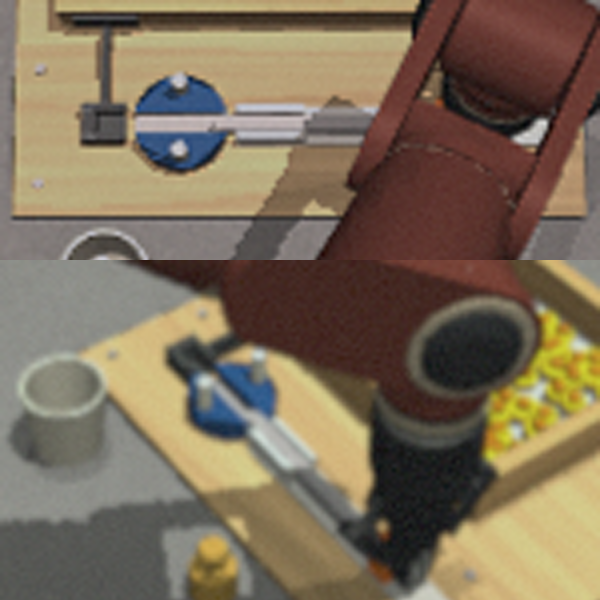

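Nose is inside the slot at (210,127) in the top view, and the sliding force is 3.6 N. I'll continue.

{"method": "servo_tool", "body": {
  "deltas": [
    [[0, 0, 7, 0, 0], [0, 0, 14, 0, 0], [0, 0, 21, 0, 0], [0, -1, 28, 0, 0], [0, -1, 35, 0, 0]]
  ]
}}

```text
time: 9.05
tool_pos: [0.4963, -0.1105, 0.0433]
tool_rot: [0.0, 0.698, 0.716, -0.0]
contact_force: [0.9, -3.6, -0.2]
gripper_width: -0.0
```

{"method": "servo_tool", "body": {
  "deltas": [
    [[0, 0, 7, 0, 0], [0, 0, 14, 0, 0], [0, 0, 21, 0, 0], [0, -1, 28, 0, 0], [0, -1, 35, 0, 0]]
  ]
}}

```text
time: 9.68
tool_pos: [0.4955, -0.0756, 0.0435]
tool_rot: [0.0, 0.698, 0.716, -0.0]
contact_force: [0.1, -4.5, 1.0]
gripper_width: 0.0
```

```bash
python3 look.py 8
```

```text
9.675 [ 0.49549947 -0.07559607  0.04349653] jaw 0.024702687610200048 z [ 3.57277511e-04 -3.68154852e-04 -9.99999868e-01] [ 0.09548544 -4.51162987  0.98570999] 0.0004265843809189489 [-2.99849595e-01 -1.32943903e-02  2.05174948e+00 -2.75874434e-04
  1.10268750e+00 -3.24427798e-01]
```

View pics/v8.png

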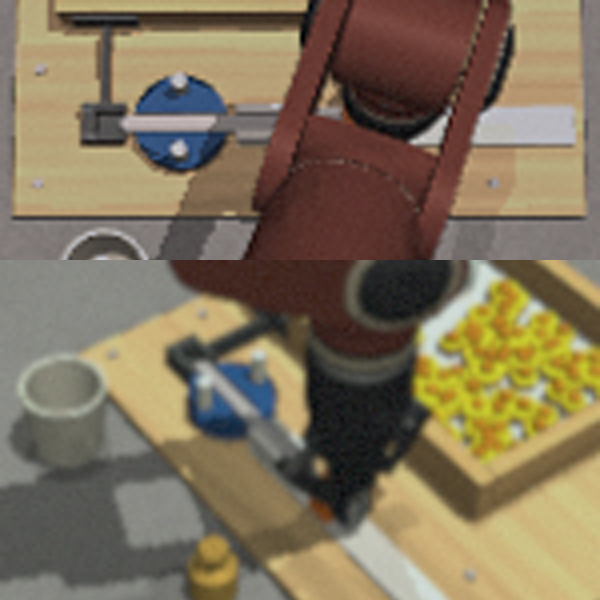

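The nose is entering the keeper at (118,124), with about 18 mm to go. I'll creep from here.

{"method": "servo_tool", "body": {
  "deltas": [
    [[0, 0, 3, 0, 0], [0, 0, 6, 0, 0], [0, 0, 9, 0, 0], [0, 0, 11, 0, 0], [0, 0, 13, 0, 0]]
  ]
}}

```text
time: 10.4
tool_pos: [0.4953, -0.0628, 0.0432]
tool_rot: [-0.0, 0.698, 0.716, -0.0]
contact_force: [1.1, -3.1, -0.1]
gripper_width: -0.004
```

{"method": "servo_tool", "body": {
  "deltas": [
    [[0, 0, 0.5, 0, 0], [0, 0, 1, 0, 0], [0, 0, 1.5, 0, 0], [0, 0, 2, 0, 0]]
  ]
}}

```text
time: 10.9
tool_pos: [0.4953, -0.0609, 0.0432]
tool_rot: [-0.0, 0.698, 0.716, -0.0]
contact_force: [0.2, -3.3, -0.8]
gripper_width: -0.0
```

```bash
python3 look.py 9
```

```text
10.9 [ 0.49529532 -0.06085441  0.04321446] jaw 0.024625635021778034 z [-1.92321257e-04  1.28999554e-04 -9.99999973e-01] [ 0.23825651 -3.33663622 -0.83765199] -0.0004488482058716545 [-2.71535496e-01 -1.77371641e-02  2.05669637e+00  8.14459667e-05
  1.10285332e+00 -2.96197863e-01]
```

View pics/v9.png

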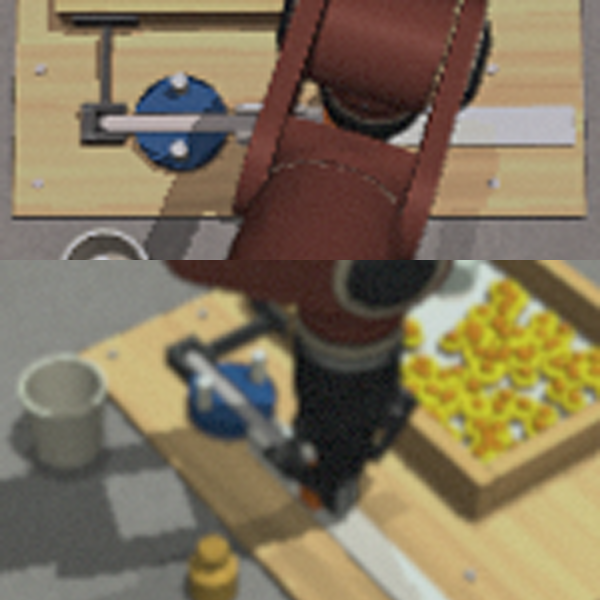

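Not yet in contact with the end wall: the nose is at (103,123) and the force is still only sliding friction. I'll go on in half-millimetre steps.

{"method": "servo_tool", "body": {
  "deltas": [
    [[0, 0, 0.5, 0, 0], [0, 0, 1, 0, 0], [0, 0, 1.5, 0, 0]]
  ]
}}

```text
time: 11.38
tool_pos: [0.4953, -0.0593, 0.0432]
tool_rot: [-0.0, 0.698, 0.716, -0.0]
contact_force: [-0.4, -3.5, -2.0]
gripper_width: 0.004
```

{"method": "servo_tool", "body": {
  "deltas": [
    [[0, 0, 0.5, 0, 0], [0, 0, 1, 0, 0]]
  ]
}}

```text
time: 11.62
tool_pos: [0.4953, -0.0584, 0.0433]
tool_rot: [-0.0, 0.698, 0.716, -0.0]
contact_force: [-0.5, -2.8, -0.9]
gripper_width: -0.005
```

{"method": "servo_tool", "body": {
  "deltas": [
    [[0, 0, 0.5, 0, 0], [0, 0, 1, 0, 0]]
  ]
}}

```text
time: 11.88
tool_pos: [0.4954, -0.0574, 0.0433]
tool_rot: [-0.0, 0.698, 0.716, -0.0]
contact_force: [-0.0, -2.2, -0.6]
gripper_width: 0.001
```

{"method": "servo_tool", "body": {
  "deltas": [
    [[0, 0, 0.5, 0, 0], [0, 0, 0.8, 0, 0]]
  ]
}}

```text
time: 12.12
tool_pos: [0.4954, -0.0568, 0.0433]
tool_rot: [0.0, 0.698, 0.716, -0.0]
contact_force: [-0.0, -4.2, -0.8]
gripper_width: -0.001
```

```bash
python3 look.py 10
```

```text
12.125 [ 0.49543153 -0.05676527  0.0433462 ] jaw 0.02481913640255976 z [ 1.19565765e-04 -4.69571412e-04 -9.99999883e-01] [-0.04926333 -4.23764289 -0.75601199] -0.0008393570718952265 [-2.63206382e-01 -1.90333284e-02  2.05770941e+00 -4.73198351e-04
  1.10267900e+00 -2.87812033e-01]
```

View pics/v10.png

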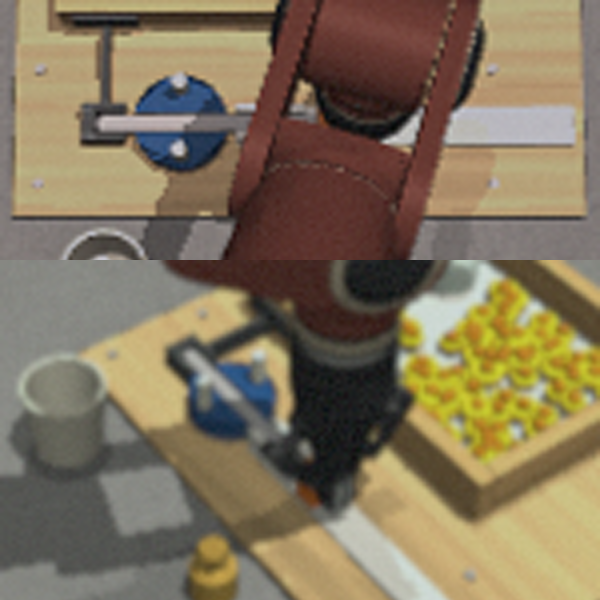

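{"method": "servo_tool", "body": {
  "deltas": [
    [[0, 0, 0.4, 0, 0], [0, 0, 0.7, 0, 0]]
  ]
}}

```text
time: 12.48
tool_pos: [0.4956, -0.0565, 0.0435]
tool_rot: [0.001, 0.698, 0.716, -0.0]
contact_force: [-0.1, -6.1, -1.4]
gripper_width: 0.002
```

{"method": "servo_tool", "body": {
  "deltas": [
    [[0, 0, 0.4, 0, 0], [0, 0, 0.7, 0, 0]]
  ]
}}

```text
time: 12.72
tool_pos: [0.4957, -0.0563, 0.0436]
tool_rot: [0.001, 0.698, 0.716, -0.001]
contact_force: [0.3, -7.9, -2.3]
gripper_width: 0.001
```

The force is rising while the motion stalls, so the bar is against the end wall. I'll back off along the bar, then lift clear.

{"method": "servo_tool", "body": {
  "deltas": [
    [[0, 0, -3, 0, 0], [0, 0, -12, 0, 0], [0, 0, -25, 0, 0], [0, 0, -40, 0, 0]]
  ]
}}

```text
time: 13.22
tool_pos: [0.4954, -0.0961, 0.0433]
tool_rot: [-0.0, 0.698, 0.716, 0.0]
contact_force: [0.6, -0.2, 1.0]
gripper_width: 0.002
```

{"method": "servo_tool", "body": {
  "deltas": [
    [[0, 0, 0, 40, 0], [0, 0, -20, 90, 0], [0, 0, -60, 140, 0], [0, 0, -110, 170, 0], [0, 0, -160, 170, 0]]
  ]
}}

```text
time: 13.85
tool_pos: [0.4967, -0.2587, 0.218]
tool_rot: [0.004, 0.698, 0.716, 0.001]
contact_force: [0.5, 0.1, 0.2]
gripper_width: 0.0
```

```bash
python3 look.py 11; python3 - <<'E'
from h import *
cv2.imwrite("pics/full.png",np.hstack([cv2.resize(grab_frame(n)[:,:,::-1],(400,300)) for n in("top","side")]))
E
```

```text
13.85 [ 0.4967356  -0.25867753  0.21797009] jaw 0.02443958918152307 z [ 0.00667858 -0.00440863 -0.99996798] [0.50183041 0.12450259 0.18804969] 0.00026062117029642426 [-6.13102647e-01 -8.48917430e-02  1.80337047e+00  2.40144314e-04
  1.41511490e+00 -6.37563511e-01]
```

View pics/v11.png

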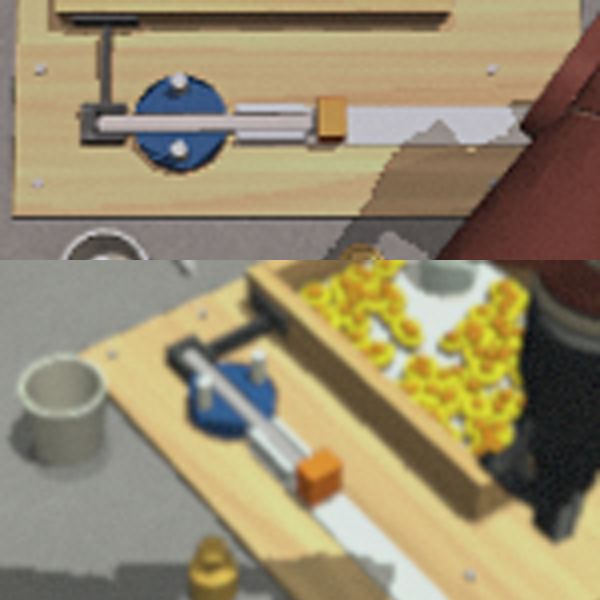

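View pics/full.png

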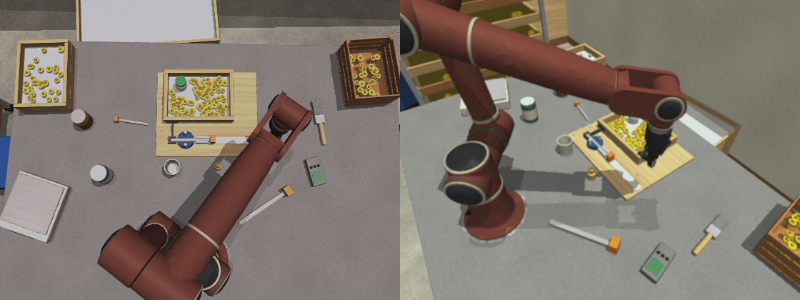

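```bash
python3 - <<'E'
from h import *
u=lambda x,y:((x+.5)/4-.5+215,(y+.5)/4-.5+165)
r=ray("top",u(346,117),.05);n=ray("top",u(97,122),.03);A=ray("top",u(179,149),.06);B=ray("top",u(179,80),.06);d=B-A
print(r,n,"stand y nose by rear",r[1]+.192-.0795,"direct",n[1]-.0795,"disc",np.arctan2(d[1],d[0])-.025, state()["time"])
job_done()
E
```

```text
[ 0.49548266 -0.04584554  0.05      ] [0.49146386 0.14323974 0.03      ] stand y nose by rear 0.06665446474428251 direct 0.06373973601489273 disc 0.005301926805642513 14.05
the job is handed in; nothing more can be done
```

The bar is locked home in the keeper, and I handed the job in at about 14 s; the interface gives no verdict, so success is my own reading.

I turned the disc clockwise by about 1.5 rad with the two fingers acting on both pegs. Then I pushed the bar's orange block with the closed fingertips until it met the keeper's end wall, backed off and lifted clear.

**Last checks**
- **Bar:** the nose is 64 to 67 mm past the disc's axis, against 65.5 mm nominal. The two estimates (nose seen directly, and block rear face plus bar length) differ by about 3 mm, which is within picture accuracy. The bar looked level in the side view.
- **Disc:** the slot is within about 0.01 rad of the bar.
- **Force:** sliding took about 2 to 4.5 N. It rose to about 8 N at the wall, where I stopped.
- **Other things:** cup, weight, tins and jars looked undisturbed by eye; I did not measure their positions afterwards. The tool force was near zero at the end with the hand well clear.

No check failed.

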